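Book in a delivery: stack the cartons, show the glue stick to the code reader

ROBOT

A 6-joint arm with a two-finger parallel gripper is mounted at the origin on a cart in front of the work surface, level with it; the furniture and walls round the work are solid. World frame = base frame: x ahead of the robot, y to its left, z up, the work surface at z = 0. Lengths are in m, angles in rad, forces in N, time in s.
With the tool pointing down it reaches from about 0.35 to 0.725 m from the base axis. Payload 4.3 kg.
Tool frame: the origin (TCP) lies midway between the tips of the shut fingers; the grasp point (between the pads) lies 19 mm behind it; z points along the fingers, y is the line along which they close (so a half turn about z gives the same grasp; the last joint's range is limited). The gripper opens to 85 mm and grips with 20 to 120 N. Pads are 22 mm wide; open, the fingers measure 114 mm over their backs; the gripper's body (76 mm by 85 mm) begins 54 mm behind the grasp point. The pads swing forward as they close: fully open they stand 13 mm farther back than shut.
Start: joints at [1.049, 0.377, 0.081, 1.274, 0, 1.46], TCP at [0.23, 0.527, 0.231] pointing down, gripper open.
Joint ranges: [-2.72, 2.72], [-0.84, 1.66], [-1.02, 1.22], [-1.77, 2.12], [-1.37, 1.28], [-3.14, 3.14]. Speed limits (rad/s): [2.57, 2.57, 3.14, 3.14, 3.14, 3.14].

INTERFACE

Orientations are given as a unit quaternion [w, x, y, z].
In Python, from plant import env gives the robot as it stands.
- The arm moves only by the tool servo_tool, never from a script. Its argument "plan" is a list of rows, each an object with "travel": the shift along the world's x, y, z in mm, a list of three; "rot": the turn, a rotation vector about the world's x, y, z in rad, a list of three; "fingers": the finger opening in mm, from 0 to 85.4. A call has 1 to 8 rows; each row shifts and turns the commanded pose from where the row before left it; what a row does not reach is not made up. A row lasts 1/10 s, in which the tool goes at most 50 mm and 8.59 degrees, less where a joint would pass 70% of its speed; a pose out of reach is approached as far as the arm can. A call with a gripper value outside its range is refused whole. The fingers move at their own pace and stop on an object; "newtons" is the grip in N (left out, the last holds). Time passes only in rows, so rows that do not move let the fingers close. It gives the time, the measured TCP pose, the force, the opening and the grip force at its end, in the units of the state.
- env.get_state(): the state, without advancing time (a new reading comes with each control period).
- env.grab_frame(name): name is "scene" or "top"; returns a dict with "frame" (420x560x3 uint8, red, green, blue), "camera_matrix" (3x3 intrinsics, pixels), "position" and "rotation" of the camera in the world. Camera axes: x right, y down, z forward; pixel columns grow to the right and rows downward; lengths in m; the calibration is good to about 2 mm. A picture is of the moment at which its call begins. There is no depth.
- env.hand_in(): hands the job in; it is judged then, once.
The state is a dict: "clock": time; "q": joint angles; "joint_vel": joint speeds; "tau": joint torques, N m; "tcp_pos": TCP position; "orientation": TCP orientation; "ft_force": force on the tool from outside, world axes, zero at the start; "torque": the same for the moment, N m; "opening": finger opening in m; "finger_force": force on a finger pad.
Only numpy, scipy, OpenCV 4.12 (cv2) and the standard library are available. Lean on these libraries where they do the work, as an engineer would, in place of code of your own. Each camera call takes 0.05 s, during which the arm holds its last target. There are 200 camera calls.

TASK

Book in the delivery: set the thicker loose carton squarely on the tallest carton, the one nearest the code reader, which stays where it stands, then the flat one squarely on top of that, without dropping them. Then take the glue stick, the slimmest of the three containers, out of the tray and hold it in the air with its bottom end about 7 cm in front of the lens of the code reader, centred and facing the lens squarely, cap end away from the lens; finish while still holding it there, still and touching nothing but the gripper. Leave the other things on the desk where they are, and the jar and the bottle standing in the tray.

Things in the scene. Friction and masses are not known exactly. Their poses are not given: they have to be found in the camera images.
- carton_base: closed plain cardboard carton, 90 (its x) x 56 (its y) x 50 mm high; origin at the centre of its underside, z up. The tallest of the three cartons, about 0.4 kg, standing alone to the right of the middle; bottom of the column.
- carton_thick: closed plain cardboard carton, 90 (its x) x 56 (its y) x 44 mm high; origin at the centre of its underside, z up. The thicker of the two loose cartons near the middle, about 0.2 kg; either of the two may be the nearer to the robot.
- carton_flat: closed plain cardboard carton, 90 (its x) x 56 (its y) x 30 mm high; origin at the centre of its underside, z up. The flatter of the two loose cartons near the middle, about 0.15 kg.
- tray: fixed low grey plastic sorting tray on the left, 94 (x) x 266 (y) x 26 mm high, walls and floor 4 mm thick, three cells in a row along its y, 86 mm apart; origin at the centre of its underside. The glue stick, the jar and the bottle stand upright one in each cell, in any order, up to 7 mm off the cell's centre.
- glue_stick: glue stick, a round upright tube 104 mm high, 30 mm in diameter up to 68 mm and 32 mm (fixed cap) above, 45 g; origin at the centre of its underside (bottom end), z along the tube towards the cap.
- cream_jar: jar with a wide screw cap, 62 mm in diameter, 122 mm high, standing in the tray; leave it. Origin at the centre of its underside.
- small_bottle: clear bottle, 58 mm in diameter, 108 mm high with a narrow cap, standing in the tray; leave it. Origin at the centre of its underside.
- reader: code reader at the right, fixed to the desk: foot plate 100 (x) x 84 (y) mm, the whole about 108 mm high; origin on the desk beneath the lens, which looks up and towards the reader's -x side (roughly towards the robot).
- reader_head: head of the code reader: a housing with a round 54 mm ring light and the 20 mm lens in its middle. Origin at the centre of the lens front, 94 mm above the desk; its z is the optical axis, pointing out of the lens, leaning 30 degrees from the vertical towards the reader's -x. The bottom end of the glue stick belongs at z = 70 mm on this axis, with the stick's z along the head's z.
- calculator: desk calculator, 114 x 158 x 16 mm, lying front right; bystander.
- stapler: stapler, 47 x 138 x 47 mm, behind the cartons; bystander.
Mind the look-alikes: they are no part of the job. What is shaped like the small_bottle but blue or yellow is not meant. Leave any turquoise look-alike of the carton_thick alone.

How it is judged:
On the way, in this order (a step that is already met when the one before it is completed fails the run):
1. the thick carton lies squarely on the base carton, released (distance of carton_base from where it was at the start of the episode below 0.03 m and height (world z) of carton_base below 0.004 m and angle between each of carton_base, carton_thick's own z axis and vertical below 0.06 rad and horizontal distance between carton_thick and carton_base below 0.01 m and angle between the x axis of carton_thick and the x axis of carton_base, either way round below 0.14 rad and height (world z) of carton_thick between 0.046 and 0.054 m and contact force between the fingers and carton_thick below 0.1 N and linear speed of carton_thick below 0.02 m/s), for 0.2 s.
2. the flat carton lies squarely on the thick one, released (distance of carton_base from where it was at the start of the episode below 0.03 m and height (world z) of carton_base below 0.004 m and angle between each of carton_base, carton_thick, carton_flat's own z axis and vertical below 0.06 rad and horizontal distance between each of carton_thick, carton_flat and carton_base below 0.01 m and angle between the x axis of each of carton_thick, carton_flat and the x axis of carton_base, either way round below 0.14 rad and height (world z) of carton_thick between 0.046 and 0.054 m and height (world z) of carton_flat between 0.089 and 0.099 m and contact force between the fingers and carton_flat below 0.1 N and linear speed of carton_flat below 0.02 m/s), for 0.2 s.
At the end, for the whole second after the job is handed in: Cartons lie base, thick, flat: level, released, within 10 mm and 0.14 rad of the base, base within 30 mm of its start. The glue stick is held still, touching only the fingers: bottom end 55 to 85 mm from the lens, within 10 mm of the optical axis in x and y, stick within 0.17 rad of it, cap away (all of step 2 and contact force between each of the fingers, glue_stick and carton_thick below 0.1 N and linear speed of each of carton_thick, glue_stick below 0.02 m/s and z of glue_stick in the frame of reader_head between 0.055 and 0.085 m and x of glue_stick in the frame of reader_head between -0.01 and 0.01 m and y of glue_stick in the frame of reader_head between -0.01 and 0.01 m and angle between the z axis of glue_stick and the z axis of reader_head, either way round below 0.17 rad and angle between glue_stick's own z axis and vertical below 0.9 rad and height (world z) of glue_stick above 0.11 m and angular speed of glue_stick below 0.2 rad/s and contact force between the fingers and glue_stick above 1 N and contact force between glue_stick and reader below 0.1 N and contact force between glue_stick and reader_head below 0.1 N and contact force between glue_stick and tray below 0.1 N and contact force between glue_stick and carton_base below 0.1 N and contact force between glue_stick and carton_flat below 0.1 N and contact force between glue_stick and cream_jar below 0.1 N and contact force between glue_stick and small_bottle below 0.1 N); the arm keeps its last pose, push and grip.
It fails at once if a carton or the glue stick is dropped (let go and falling faster than 0.6 m/s) ((contact force between each of the arm, the fingers and carton_thick below 0.05 N and linear speed of carton_thick above 0.6 m/s) or (contact force between each of the arm, the fingers and carton_flat below 0.05 N and linear speed of carton_flat above 0.6 m/s) or (contact force between each of the arm, the fingers and glue_stick below 0.05 N and linear speed of glue_stick above 0.6 m/s)).
It fails at once if the jar or the bottle in the tray is shifted by more than 35 mm or tipped (distance of any of cream_jar, small_bottle from where it was at the start of the episode above 0.035 m or angle between any of cream_jar, small_bottle's own z axis and vertical above 0.3 rad).
It fails at once if the calculator or the stapler is shifted by more than 35 mm (distance of any of calculator, stapler from where it was at the start of the episode above 0.035 m).
It also fails if it takes over 58 s, if anything falls off the work surface, if the arm or the gripper's body presses on something with over 40 N, if the wrist force passes 120 N, or if a joint passes its speed limit or range.

## Working session

There is one attempt and no reset: what is moved stays moved. The work goes in short steps, Python scripts to look and compute and a tool call to move; the robot and the scene stay as the last step left them, time stands still between calls to the robot, and variables do not carry over. Pictures are saved under pics/ and viewed, at most 10 in all, crops included, and the job is handed in when it is done.

Besides the shell and the picture viewer there is one more tool, called after ">>>" as name([rows], argument=value, ...), one row to a line, values as JSON. servo_tool: Moves the arm, as the interface text tells. Its arguments: {"type":"object","properties":{"plan":{"type":"array"},"newtons":{"type":"number"}},"required":["plan"]}

```bash
mkdir -p pics
cat > h.py <<'E'
import numpy as np, cv2, pickle
from plant import env
def grab(n):
    f=env.grab_frame(n); pickle.dump(f,open(f'{n}.pkl','wb')); return f
def load(n): return pickle.load(open(f'{n}.pkl','rb'))
def save(im,name): cv2.imwrite('pics/'+name,cv2.cvtColor(im,cv2.COLOR_RGB2BGR))
def w(f,u,v,z):
    d=np.array(f['rotation'])@np.linalg.solve(np.array(f['camera_matrix']),[u,v,1.]); p=np.array(f['position'])
    return p+d*(z-p[2])/d[2]
def px(f,P):
    c=np.array(f['rotation']).T@(np.array(P)-np.array(f['position'])); q=np.array(f['camera_matrix'])@c; return q[:2]/q[2]
E
python3 - <<'E'
from h import *
for n in('top','scene'):
    f=grab(n); save(cv2.resize(f['frame'],(800,600),interpolation=cv2.INTER_CUBIC),n+'1.png'); print(n,f['position'],f['rotation'],f['camera_matrix'])
print(env.get_state())
E
```

```text
top [0.42015987 0.07892036 1.28293922] [-0.03513088  0.70712513 -0.70543951  0.03309032] [[384.39265691   0.         280.20676387]
 [  0.         384.39265691 209.54085649]
 [  0.           0.           1.        ]]
scene [0.35374722 1.19917341 0.65092166] [ 0.03696743 -0.08073894  0.8422738  -0.53168551] [[383.98874587   0.         274.69456485]
 [  0.         383.98874587 211.08273767]
 [  0.           0.           1.        ]]
{'clock': 0.1, 'q': array([ 1.04870781e+00,  3.77959653e-01,  7.97536887e-02,  1.27437349e+00,
       -2.06055049e-05,  1.46052951e+00]), 'joint_vel': array([-1.18791481e-03, -2.82801888e-03,  3.58486765e-03,  3.21733888e-04,
        1.38784706e-03, -1.11093014e-05]), 'tau': array([ 8.88551585e-04, -4.64694250e+01,  2.70581585e+01,  1.20255497e-02,
       -1.65925449e-04,  8.91373929e-06]), 'tcp_pos': array([0.22985248, 0.52642771, 0.23046937]), 'orientation': array([-2.67426586e-04,  2.04458760e-01,  9.78874773e-01, -8.50571327e-04]), 'ft_force': array([ 0.39388991, -0.43064585, -0.27804628]), 'torque': array([-0.00244355, -0.00602948,  0.01821167]), 'finger_force': 0.0, 'opening': 0.08521744326131217}
```

View pics/top1.png

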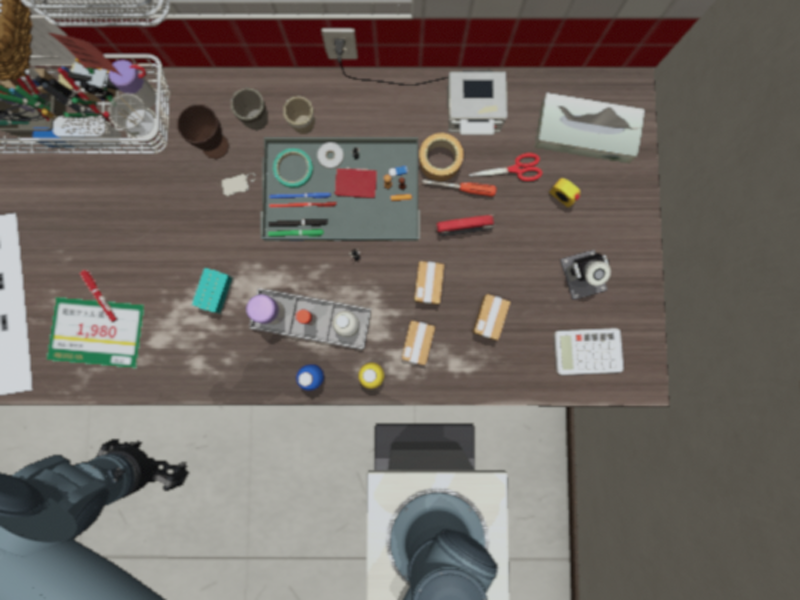

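View pics/scene1.png

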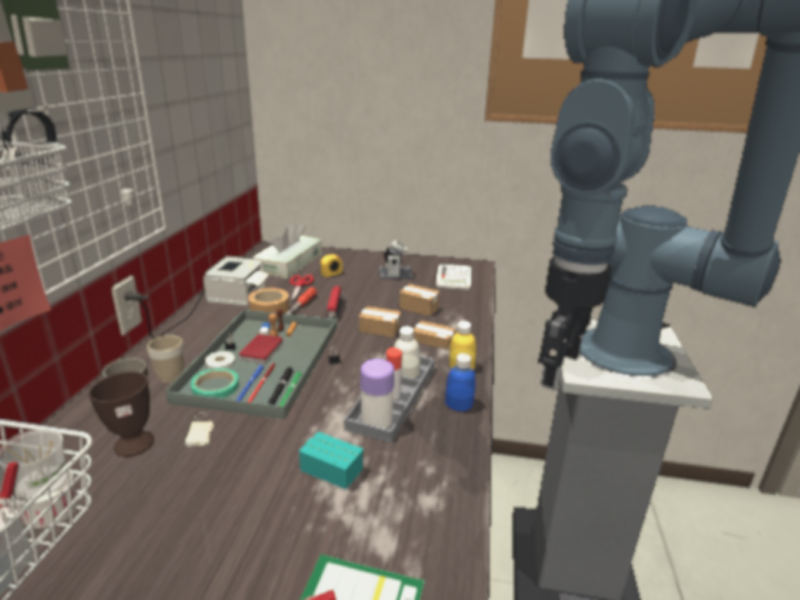

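The top view shows the base carton at (492,317), loose cartons at (430,283) and (419,343), and the reader at (585,273). The red-capped glue stick is in the middle tray cell at (304,317). Next I'll take an enlarged crop.

Run:
```python
from h import *
f=load('top')['frame']; s=load('scene')['frame']
a=cv2.resize(f[165:265,275:435],(800,500),interpolation=cv2.INTER_CUBIC); save(a,'c1.png')
b=cv2.resize(s[160:280,240:400],(800,600),interpolation=cv2.INTER_CUBIC); save(b,'c2.png')
```

```text
(no output)
```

View pics/c1.png

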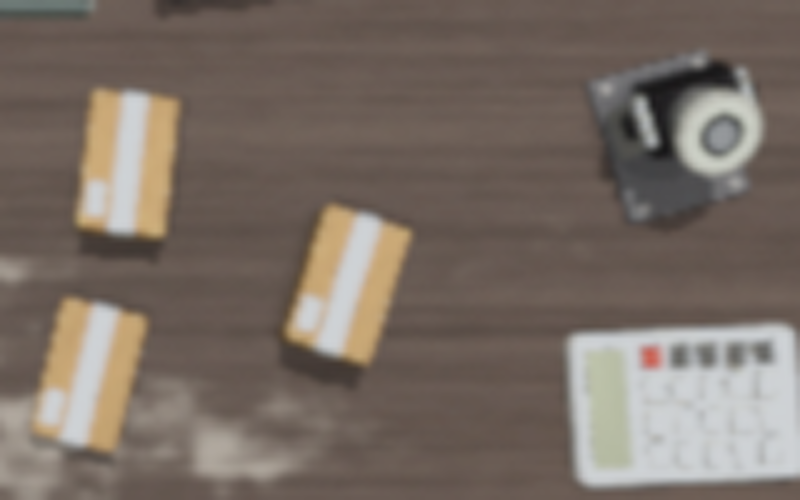

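View pics/c2.png

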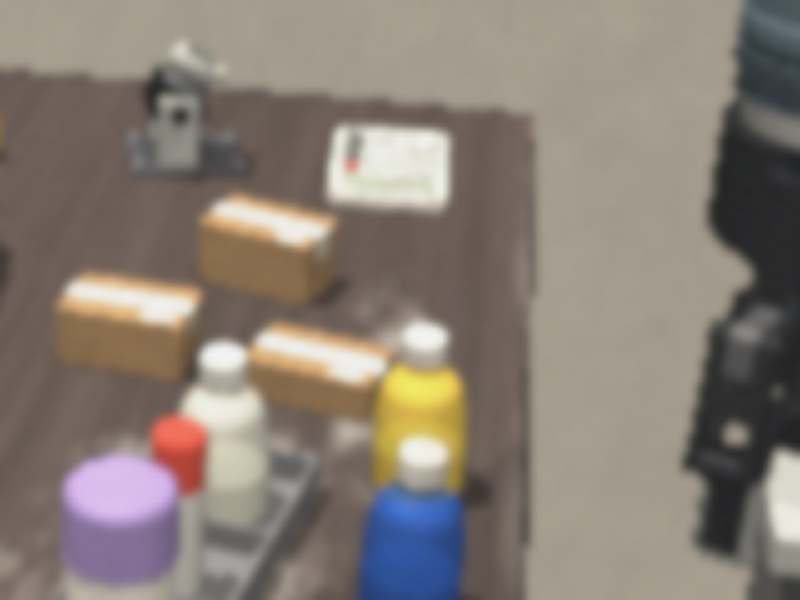

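c2 shows the far loose carton is clearly the thicker one, so the near one is the flat carton. The order of the tray from the back is jar (purple), glue stick (red), bottle. Now I'll compute poses from the corners in c1.

Run:
```python
from h import *
f=load('top')
U=lambda p:((p[0]+.5)/5-.5+275,(p[1]+.5)/5-.5+165)
def quad(n,c,z):
    P=np.array([w(f,*U(p),z)[:2] for p in c]); e=np.roll(P,-1,0)-P
    ax=(P[0]+P[1]-P[2]-P[3]); print(n,'ctr',P.mean(0).round(4),'yaw',np.arctan2(ax[1],ax[0]).round(3),'sides',np.linalg.norm(e,axis=1).round(3))
quad('thick',[(93,90),(180,98),(165,240),(77,231)],.044)
quad('flat',[(65,297),(148,318),(112,453),(34,435)],.03)
quad('base',[(328,204),(413,232),(371,367),(285,336)],.05)
quad('foot',[(590,82),(700,52),(748,185),(635,220)],.005)
print('lens',w(f,*U((722,132)),.094))
T=lambda p:((p[0]+.5)*.7-.5,(p[1]+.5)*.7-.5)
for n,p,z in(('jar',(261,309),.126),('glue',(304,317),.108),('bottle',(345,322),.112)): print(n,w(f,*T(p),z).round(4))
# orange/white mask rectangles as a cross check
g=cv2.cvtColor(f['frame'],cv2.COLOR_RGB2HSV)
im=f['frame'].astype(int)
m=((im[...,0]>130)&(im[...,0]-im[...,2]>-40)).astype(np.uint8)
n,l,st,c=cv2.connectedComponentsWithStats(m)
for n0,(x,y),z in(('thick',(128,165),.044),('flat',(90,375),.03),('base',(348,285),.05)):
    u,v=U((x,y)); k=l[int(v),int(u)]
    if not k: print('miss');continue
    ys,xs=np.nonzero(l==k); P=np.array([w(f,a,b,z)[:2] for a,b in zip(xs,ys)],np.float32)
    print(n0,st[k],cv2.minAreaRect(P), P.mean(0))
```

```text
Traceback (most recent call last):
  File "h.py", line 8, in w
    d=np.array(f['rotation'])@np.linalg.solve(np.array(f['camera_matrix']),[u,v,1.]); p=np.array(f['position'])
      ~~~~~~~~~~~~~~~~~~~~~~~^~~~~~~~~~~~~~~~~~~~~~~~~~~~~~~~~~~~~~~~~~~~~~~~~~~~~~~
ValueError: matmul: Input operand 1 has a mismatch in its core dimension 0, with gufunc signature (n?,k),(k,m?)->(n?,m?) (size 3 is different from 4)
```

```bash
python3 - <<'E'
s=open('h.py').read().replace("np.array(f['rotation'])","RM(f)").replace("def w(","from scipy.spatial.transform import Rotation as R\ndef RM(f): return R.from_quat(f['rotation'],scalar_first=True).as_matrix()\ndef w(")
open('h.py','w').write(s)
E
cat > m.py <<'E'
from h import *
f=load('top')
U=lambda p:((p[0]+.5)/5-.5+275,(p[1]+.5)/5-.5+165)
def quad(n,c,z):
    P=np.array([w(f,*U(p),z)[:2] for p in c]); e=np.roll(P,-1,0)-P
    ax=(P[0]+P[1]-P[2]-P[3]); print(n,'ctr',P.mean(0).round(4),'yaw',np.arctan2(ax[1],ax[0]).round(3),'sides',np.linalg.norm(e,axis=1).round(3))
quad('thick',[(93,90),(180,98),(165,240),(77,231)],.044)
quad('flat',[(65,297),(148,318),(112,453),(34,435)],.03)
quad('base',[(328,204),(413,232),(371,367),(285,336)],.05)
quad('foot',[(590,82),(700,52),(748,185),(635,220)],.005)
print('lens',w(f,*U((722,132)),.094))
T=lambda p:((p[0]+.5)*.7-.5,(p[1]+.5)*.7-.5)
for n,p,z in(('jar',(261,309),.126),('glue',(304,317),.108),('bottle',(345,322),.112)): print(n,w(f,*T(p),z).round(4))
im=f['frame'].astype(int)
m=((im[...,0]>130)&(im[...,0]-im[...,2]>-40)).astype(np.uint8)
n,l,st,c=cv2.connectedComponentsWithStats(m)
for n0,(x,y),z in(('thick',(128,165),.044),('flat',(90,375),.03),('base',(348,285),.05)):
    u,v=U((x,y)); k=l[int(v),int(u)]
    if not k: print('miss');continue
    ys,xs=np.nonzero(l==k); P=np.array([w(f,a,b,z)[:2] for a,b in zip(xs,ys)],np.float32)
    print(n0,st[k],cv2.minAreaRect(P), P.mean(0))
E
python3 m.py
```

```text
thick ctr [0.5795 0.0173] yaw -0.111 sides [0.057 0.093 0.057 0.093]
flat ctr [0.4431 0.0423] yaw -0.242 sides [0.056 0.091 0.052 0.092]
base ctr [ 0.5014 -0.1238] yaw -0.32 sides [0.057 0.091 0.058 0.09 ]
foot ctr [ 0.6056 -0.3463] yaw 0.301 sides [0.077 0.095 0.08  0.097]
lens [ 0.59433944 -0.35024163  0.094     ]
jar [0.5114 0.3774 0.126 ]
glue [0.4959 0.2893 0.108 ]
bottle [0.4851 0.2008 0.112 ]
thick [290 182  21  31 522] ((0.5814986228942871, 0.018313609063625336), (0.05968082323670387, 0.0938572883605957), 83.0757064819336) [0.5812368  0.01822648]
flat [ 269  224   66   42 1046] ((0.39527732133865356, 0.022496946156024933), (0.18424540758132935, 0.14674845337867737), 48.00069046020508) [0.42090625 0.03372351]
base [332 206  25  32 536] ((0.5020333528518677, -0.12259221076965332), (0.059754423797130585, 0.09407468885183334), 71.04863739013672) [ 0.50193685 -0.12285759]
```

>>> servo_tool([
  {"travel": [28, -41, 0], "rot": [0, 0, 0.03], "fingers": 75},
  {"travel": [28, -41, 0], "rot": [0, 0, 0.03], "fingers": 75},
  {"travel": [28, -41, 0], "rot": [0, 0, 0.03], "fingers": 75},
  {"travel": [28, -41, 0], "rot": [0, 0, 0.03], "fingers": 75},
  {"travel": [28, -41, 0], "rot": [0, 0, 0.03], "fingers": 75},
  {"travel": [28, -41, 0], "rot": [0, 0, 0.03], "fingers": 75},
  {"travel": [28, -41, 0], "rot": [0, 0, 0.03], "fingers": 75},
  {"travel": [28, -41, 0], "rot": [0, 0, 0.03], "fingers": 75},
], newtons=40)

```text
clock: 0.9
tcp_pos: [0.4546, 0.1971, 0.2311]
orientation: [-0.0, 0.085, 0.996, 0.0]
ft_force: [1.0, 1.0, 0.7]
opening: 0.0751
finger_force: 0.0
```

>>> servo_tool([
  {"travel": [28, -41, 0], "rot": [0, 0, 0.03], "fingers": 75},
  {"travel": [28, -41, 0], "rot": [0, 0, 0.03], "fingers": 75},
  {"travel": [28, -41, -20], "rot": [0, 0, 0], "fingers": 75},
  {"travel": [28, -41, -30], "rot": [0, 0, 0], "fingers": 75},
  {"travel": [15, -16, -30], "rot": [0, 0, 0], "fingers": 75},
  {"travel": [0, 0, -30], "rot": [0, 0, 0], "fingers": 75},
  {"travel": [0, 0, 0], "rot": [0, 0, 0], "fingers": 75},
  {"travel": [0, 0, 0], "rot": [0, 0, 0], "fingers": 75},
])

```text
clock: 1.7
tcp_pos: [0.5743, 0.0275, 0.1265]
orientation: [-0.001, 0.056, 0.998, 0.0]
ft_force: [0.7, 0.9, 0.3]
opening: 0.0752
finger_force: 0.0
```

>>> servo_tool([
  {"travel": [6, -9, 0], "rot": [0, 0, 0], "fingers": 75},
  {"travel": [0, 0, -30], "rot": [0, 0, 0], "fingers": 75},
  {"travel": [0, 0, -35], "rot": [0, 0, 0], "fingers": 75},
  {"travel": [0, 0, -30], "rot": [0, 0, 0], "fingers": 75},
  {"travel": [0, 0, -20], "rot": [0, 0, 0], "fingers": 75},
  {"travel": [0, 0, 0], "rot": [0, 0, 0], "fingers": 75},
  {"travel": [0, 0, 0], "rot": [0, 0, 0], "fingers": 75},
])

```text
clock: 2.4
tcp_pos: [0.5829, 0.0183, 0.0135]
orientation: [0.001, 0.056, 0.998, -0.0]
ft_force: [-0.6, 0.3, 1.0]
opening: 0.0751
finger_force: 0.0
```

>>> servo_tool([
  {"travel": [0, 0, 0], "rot": [0, 0, 0], "fingers": 40},
  {"travel": [0, 0, 0], "rot": [0, 0, 0], "fingers": 40},
  {"travel": [0, 0, 0], "rot": [0, 0, 0], "fingers": 40},
  {"travel": [0, 0, 0], "rot": [0, 0, 0], "fingers": 40},
  {"travel": [0, 0, 0], "rot": [0, 0, 0], "fingers": 40},
])

```text
clock: 2.9
tcp_pos: [0.5838, 0.0183, 0.0143]
orientation: [0.002, 0.056, 0.998, 0.0]
ft_force: [0.4, 0.2, 6.6]
opening: 0.0555
finger_force: 44.4
```

>>> servo_tool([
  {"travel": [0, 0, 15], "rot": [0, 0, 0], "fingers": 40},
  {"travel": [0, 0, 30], "rot": [0, 0, 0], "fingers": 40},
  {"travel": [0, 0, 30], "rot": [0, 0, 0], "fingers": 40},
  {"travel": [-15, -27, 10], "rot": [0, 0, -0.04], "fingers": 40},
  {"travel": [-20, -35, 0], "rot": [0, 0, -0.06], "fingers": 40},
  {"travel": [-20, -35, 0], "rot": [0, 0, -0.06], "fingers": 40},
  {"travel": [-16, -30, 0], "rot": [0, 0, -0.05], "fingers": 40},
  {"travel": [-8, -15, 0], "rot": [0, 0, 0], "fingers": 40},
])

```text
clock: 3.7
tcp_pos: [0.5008, -0.1258, 0.0972]
orientation: [-0.0, 0.162, 0.987, -0.0]
ft_force: [0.5, 0.7, -2.3]
opening: 0.0554
finger_force: 43.5
```

>>> servo_tool([
  {"travel": [0, 0, 0], "rot": [0, 0, 0], "fingers": 40},
  {"travel": [0, 0, 0], "rot": [0, 0, 0], "fingers": 40},
  {"travel": [0, 0, 0], "rot": [0, 0, 0], "fingers": 40},
])

```text
clock: 4.0
tcp_pos: [0.5029, -0.1229, 0.097]
orientation: [0.0, 0.16, 0.987, 0.0]
ft_force: [-0.9, 0.1, -2.3]
opening: 0.0552
finger_force: 43.5
```

Run:
```python
from h import *
s=env.get_state(); print(s['tcp_pos'],s['orientation'],s['ft_force'])
for n,c in(('top',(205,275,320,400)),('scene',(180,240,290,350))):
    f=grab(n)
f=load('top')['frame'][190:260,310:380]; g=load('scene')['frame'][165:245,265:345]
save(np.hstack([cv2.resize(f,(400,400),interpolation=2),cv2.resize(g,(400,400),interpolation=2)]),'d1.png')
```

```text
[ 0.50293506 -0.12290743  0.09697371] [2.34192948e-04 1.59666367e-01 9.87170977e-01 2.42886215e-04] [-0.94479079  0.11069662 -2.32846029]
```

View pics/d1.png

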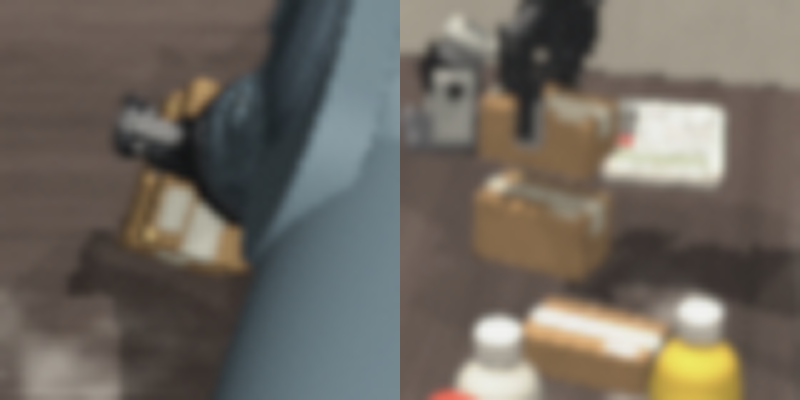

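d1 shows the thick carton held above the base, carton bottom edge in the right half from about (480,150) to (605,178). I'll compare that with the prediction.

Run:
```python
from h import *
f=load('scene')
def box(c,yaw,z0,h):
    r=np.array([[np.cos(yaw),-np.sin(yaw)],[np.sin(yaw),np.cos(yaw)]])
    for sx,sy,z in((1,1,z0),(-1,1,z0),(1,1,z0+h),(-1,1,z0+h)):
        p=c+r@[sx*.045,sy*.028]; q=(px(f,[*p,z])-[265,165]+.5)*5+[400,0]; print((sx,sy,round(z,3)),q.round())
c=np.array([.5029,-.1229])-.003*np.array([.95,-.31])
print('held');box(c,-.32,.0827,.044)
print('base');box(np.array([.5017,-.1232]),-.325,0,.05)
```

```text
held
(1, 1, 0.083) [479. 155.]
(-1, 1, 0.083) [589. 180.]
(1, 1, 0.127) [481. 100.]
(-1, 1, 0.127) [592. 125.]
base
(1, 1, 0) [474. 253.]
(-1, 1, 0) [580. 280.]
(1, 1, 0.05) [476. 194.]
(-1, 1, 0.05) [584. 220.]
```

>>> servo_tool([
  {"travel": [1.5, -1, -10], "rot": [0, 0, 0], "fingers": 40},
  {"travel": [0, 0, -12], "rot": [0, 0, 0], "fingers": 40},
  {"travel": [0, 0, -6], "rot": [0, 0, 0], "fingers": 40},
  {"travel": [0, 0, -2], "rot": [0, 0, 0], "fingers": 40},
  {"travel": [0, 0, 0], "rot": [0, 0, 0], "fingers": 40},
  {"travel": [0, 0, -1], "rot": [0, 0, 0], "fingers": 40},
  {"travel": [0, 0, 0], "rot": [0, 0, 0], "fingers": 40},
])

```text
clock: 4.8
tcp_pos: [0.5042, -0.1248, 0.066]
orientation: [0.0, 0.16, 0.987, -0.0]
ft_force: [0.1, -0.0, -2.1]
opening: 0.0555
finger_force: 43.4
```

>>> servo_tool([
  {"travel": [0, 0, -1], "rot": [0, 0, 0], "fingers": 40},
  {"travel": [0, 0, 0], "rot": [0, 0, 0], "fingers": 40},
  {"travel": [0, 0, -1], "rot": [0, 0, 0], "fingers": 40},
  {"travel": [0, 0, 0], "rot": [0, 0, 0], "fingers": 40},
])

```text
clock: 5.2
tcp_pos: [0.5041, -0.1248, 0.0643]
orientation: [0.0, 0.16, 0.987, -0.0]
ft_force: [-1.1, -0.2, 2.9]
opening: 0.0554
finger_force: 44.0
```

>>> servo_tool([
  {"travel": [0, 0, 0], "rot": [0, 0, 0], "fingers": 60},
  {"travel": [0, 0, 0], "rot": [0, 0, 0], "fingers": 72},
  {"travel": [0, 0, 0], "rot": [0, 0, 0], "fingers": 72},
  {"travel": [0, 0, 0], "rot": [0, 0, 0], "fingers": 72},
  {"travel": [0, 0, 20], "rot": [0, 0, 0], "fingers": 72},
  {"travel": [0, 0, 40], "rot": [0, 0, 0], "fingers": 72},
  {"travel": [0, 0, 40], "rot": [0, 0, 0], "fingers": 72},
  {"travel": [0, 40, 0], "rot": [0, 0, 0], "fingers": 72},
])

```text
clock: 6.0
tcp_pos: [0.5088, -0.0888, 0.1696]
orientation: [0.006, 0.163, 0.987, -0.002]
ft_force: [1.4, 0.3, -0.1]
opening: 0.0719
finger_force: 0.0
```

>>> servo_tool([
  {"travel": [-10, 40, 0], "rot": [0, 0, 0.04], "fingers": 72},
  {"travel": [-20, 40, 0], "rot": [0, 0, 0.04], "fingers": 72},
  {"travel": [-20, 35, 0], "rot": [0, 0, 0], "fingers": 72},
  {"travel": [-11, 12, 0], "rot": [0, 0, 0], "fingers": 72},
  {"travel": [0, 0, -30], "rot": [0, 0, 0], "fingers": 72},
  {"travel": [0, 0, -30], "rot": [0, 0, 0], "fingers": 72},
  {"travel": [0, 0, 0], "rot": [0, 0, 0], "fingers": 72},
  {"travel": [0, 0, 0], "rot": [0, 0, 0], "fingers": 72},
])

```text
clock: 6.8
tcp_pos: [0.4426, 0.042, 0.1039]
orientation: [-0.001, 0.121, 0.993, -0.0]
ft_force: [-0.1, -0.3, 0.3]
opening: 0.0724
finger_force: 0.0
```

Run:
```python
from h import *
s=env.get_state(); print(s['tcp_pos'],s['orientation'],s['ft_force'],s['q'])
f=grab('top'); g=grab('scene')
f=f['frame'][180:280,260:400]; g=g['frame'][165:245,265:345]
save(np.hstack([cv2.resize(f,(460,329),interpolation=2),cv2.resize(g,(329,329),interpolation=2)]),'d2.png')
```

```text
[0.44259865 0.04201065 0.1039266 ] [-6.54188581e-04  1.20874141e-01  9.92667620e-01 -9.60891793e-05] [-0.06132217 -0.28034954  0.3378682 ] [-4.81619299e-02  2.06164270e-01 -5.02105597e-01  8.63845370e-01
 -9.62285304e-05  1.94179053e-01]
```

View pics/d2.png

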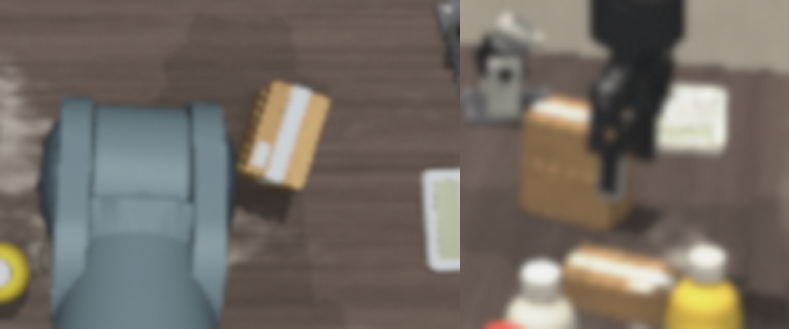

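d2 shows the thick carton squarely on the base. Its visible top corners in the left half are about (275,82), (330,97), (302,189) and (247,174). I'm going down onto the flat carton.

>>> servo_tool([
  {"travel": [0, 0, -30], "rot": [0, 0, 0], "fingers": 72},
  {"travel": [0, 0, -35], "rot": [0, 0, 0], "fingers": 72},
  {"travel": [0, 0, -25], "rot": [0, 0, 0], "fingers": 72},
  {"travel": [0, 0, -10], "rot": [0, 0, 0], "fingers": 72},
  {"travel": [0, 0, 0], "rot": [0, 0, 0], "fingers": 72},
  {"travel": [0, 0, 0], "rot": [0, 0, 0], "fingers": 72},
])

```text
clock: 7.5
tcp_pos: [0.4444, 0.0422, 0.0051]
orientation: [0.001, 0.121, 0.993, 0.0]
ft_force: [0.7, 0.3, 0.6]
opening: 0.0721
finger_force: 0.0
```

Run:
```python
from h import *
f=load('top'); k=460/140
P=np.array([w(f,260+(x+.5)/k-.5,180+(y+.5)/k-.5,.094)[:2] for x,y in((275,82),(330,97),(302,189),(247,174))])
print(P.mean(0),np.linalg.norm(np.roll(P,-1,0)-P,axis=1)); a=P[0]+P[1]-P[2]-P[3]; print(np.arctan2(a[1],a[0]))
im=f['frame'].astype(int); m=((im[...,0]>130)).astype(np.uint8); n,l,st,c=cv2.connectedComponentsWithStats(m)
u,v=260+288/k,180+135/k; q=l[int(v),int(u)]; ys,xs=np.nonzero(l==q)
print(st[q],cv2.minAreaRect(np.array([w(f,a,b,.094)[:2] for a,b in zip(xs,ys)],np.float32)))
```

```text
[ 0.50057305 -0.12590272] [0.05367668 0.09117678 0.05330881 0.0912767 ]
-0.3076537804497808
[334 205  27  33 567] ((0.5019848346710205, -0.12552133202552795), (0.05928005650639534, 0.0946524366736412), 71.01482391357422)
```

>>> servo_tool([
  {"travel": [-1, 0, -4], "rot": [0, 0, 0], "fingers": 72},
  {"travel": [0, 0, 0], "rot": [0, 0, 0], "fingers": 45},
  {"travel": [0, 0, 0], "rot": [0, 0, 0], "fingers": 40},
  {"travel": [0, 0, 0], "rot": [0, 0, 0], "fingers": 40},
  {"travel": [0, 0, 0], "rot": [0, 0, 0], "fingers": 40},
  {"travel": [0, 0, 0], "rot": [0, 0, 0], "fingers": 40},
])

```text
clock: 8.1
tcp_pos: [0.4428, 0.0424, 0.0007]
orientation: [0.001, 0.121, 0.993, 0.0]
ft_force: [-0.1, 0.6, 7.5]
opening: 0.0552
finger_force: 43.2
```

>>> servo_tool([
  {"travel": [0, 0, 10], "rot": [0, 0, 0], "fingers": 40},
  {"travel": [0, 0, 25], "rot": [0, 0, 0], "fingers": 40},
  {"travel": [0, 0, 35], "rot": [0, 0, 0], "fingers": 40},
  {"travel": [0, 0, 35], "rot": [0, 0, 0], "fingers": 40},
  {"travel": [0, 0, 25], "rot": [0, 0, 0], "fingers": 40},
  {"travel": [0, 0, 0], "rot": [0, 0, 0], "fingers": 40},
])

```text
clock: 8.7
tcp_pos: [0.4447, 0.0422, 0.1337]
orientation: [0.004, 0.121, 0.993, 0.0]
ft_force: [0.5, 0.5, -2.2]
opening: 0.0553
finger_force: 43.1
```

>>> servo_tool([
  {"travel": [8, -22, 0], "rot": [0, 0, -0.02], "fingers": 40},
  {"travel": [12, -35, 0], "rot": [0, 0, -0.02], "fingers": 40},
  {"travel": [12, -35, 0], "rot": [0, 0, -0.02], "fingers": 40},
  {"travel": [12, -35, 0], "rot": [0, 0, -0.02], "fingers": 40},
  {"travel": [10, -27, 0], "rot": [0, 0, 0], "fingers": 40},
  {"travel": [4, -13, 0], "rot": [0, 0, 0], "fingers": 40},
  {"travel": [0, 0, 0], "rot": [0, 0, 0], "fingers": 40},
  {"travel": [0, 0, 0], "rot": [0, 0, 0], "fingers": 40},
])

```text
clock: 9.5
tcp_pos: [0.4988, -0.1236, 0.129]
orientation: [-0.001, 0.16, 0.987, 0.001]
ft_force: [-0.8, -0.7, -2.3]
opening: 0.0555
finger_force: 43.1
```

>>> servo_tool([
  {"travel": [0, 0, 0], "rot": [0, 0, 0], "fingers": 40},
  {"travel": [0, 0, 0], "rot": [0, 0, 0], "fingers": 40},
])

```text
clock: 9.7
tcp_pos: [0.4994, -0.1234, 0.1297]
orientation: [-0.0, 0.159, 0.987, 0.0]
ft_force: [0.2, 0.5, -1.8]
opening: 0.0556
finger_force: 43.1
```

Run:
```python
from h import *
s=env.get_state(); print(s['tcp_pos'],s['orientation'],s['ft_force'],s['q'])
g=grab('scene'); f=g
save(cv2.resize(g['frame'][145:225,275:355],(600,600),interpolation=2),'d3.png')
def box(c,yaw,z0,h):
    r=np.array([[np.cos(yaw),-np.sin(yaw)],[np.sin(yaw),np.cos(yaw)]])
    for sx,sy,z in((1,1,z0),(-1,1,z0),(1,1,z0+h),(-1,1,z0+h)):
        p=c+r@[sx*.045,sy*.028]; q=(px(f,[*p,z])-[275,145]+.5)*7.5; print((sx,sy,round(z,3)),q.round())
print('held');box(s['tcp_pos'][:2],-.322,s['tcp_pos'][2],.03)
print('thick');box(np.array([.5013,-.1255]),-.325,.05,.044)
```

```text
[ 0.49936145 -0.12335836  0.12969165] [-3.58458170e-04  1.59427703e-01  9.87209510e-01  2.49228698e-04] [ 0.16007869  0.49784623 -1.76606651] [-3.65766705e-01  3.11279262e-01 -2.84795558e-01  9.75525105e-01
  3.41552634e-04 -4.55449820e-02]
held
(1, 1, np.float64(0.13)) [ 49. 294.]
(-1, 1, np.float64(0.13)) [215. 330.]
(1, 1, np.float64(0.16)) [ 51. 236.]
(-1, 1, np.float64(0.16)) [218. 272.]
thick
(1, 1, 0.05) [ 41. 439.]
(-1, 1, 0.05) [202. 478.]
(1, 1, 0.094) [ 43. 358.]
(-1, 1, 0.094) [207. 396.]
```

View pics/d3.png

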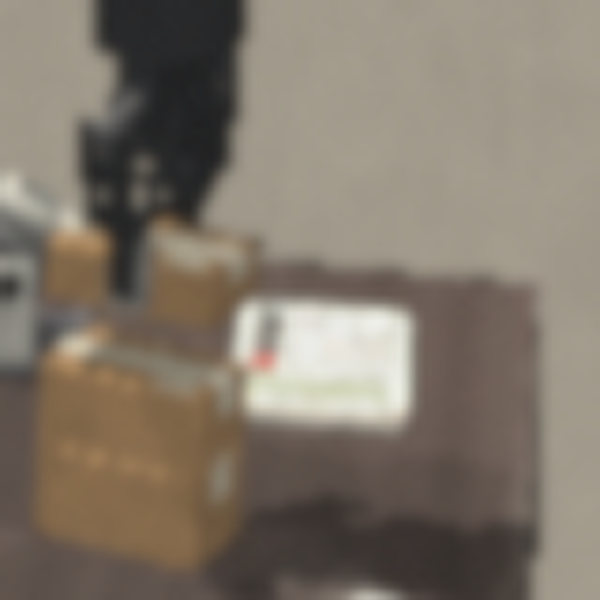

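d3 shows the held flat carton's lower edge from about (49,295) to (212,325), above the thick top edge at (40,358) to (207,395). This agrees with the prediction, so I'm lowering.

>>> servo_tool([
  {"travel": [2, -1, -10], "rot": [0, 0, 0], "fingers": 40},
  {"travel": [0, 0, -12], "rot": [0, 0, 0], "fingers": 40},
  {"travel": [0, 0, -7], "rot": [0, 0, 0], "fingers": 40},
  {"travel": [0, 0, -3], "rot": [0, 0, 0], "fingers": 40},
  {"travel": [0, 0, 0], "rot": [0, 0, 0], "fingers": 40},
  {"travel": [0, 0, -1], "rot": [0, 0, 0], "fingers": 40},
  {"travel": [0, 0, 0], "rot": [0, 0, 0], "fingers": 40},
])

```text
clock: 10.45
tcp_pos: [0.5022, -0.1258, 0.097]
orientation: [0.0, 0.16, 0.987, -0.0]
ft_force: [-0.1, 0.0, -1.9]
opening: 0.0553
finger_force: 43.1
```

>>> servo_tool([
  {"travel": [0, 0, -1.5], "rot": [0, 0, 0], "fingers": 40},
  {"travel": [0, 0, 0], "rot": [0, 0, 0], "fingers": 40},
  {"travel": [0, 0, -1], "rot": [0, 0, 0], "fingers": 40},
  {"travel": [0, 0, 0], "rot": [0, 0, 0], "fingers": 40},
])

```text
clock: 10.85
tcp_pos: [0.5021, -0.1258, 0.0947]
orientation: [0.0, 0.16, 0.987, -0.0]
ft_force: [-1.5, 0.5, 1.4]
opening: 0.0553
finger_force: 43.4
```

>>> servo_tool([
  {"travel": [0, 0, 0], "rot": [0, 0, 0], "fingers": 60},
  {"travel": [0, 0, 0], "rot": [0, 0, 0], "fingers": 72},
  {"travel": [0, 0, 0], "rot": [0, 0, 0], "fingers": 72},
  {"travel": [0, 0, 0], "rot": [0, 0, 0], "fingers": 72},
  {"travel": [0, 0, 20], "rot": [0, 0, 0], "fingers": 72},
  {"travel": [0, 0, 40], "rot": [0, 0, 0], "fingers": 72},
  {"travel": [0, 0, 40], "rot": [0, 0, 0], "fingers": 72},
  {"travel": [0, 40, 10], "rot": [0, 0, -0.1], "fingers": 72},
])

```text
clock: 11.65
tcp_pos: [0.5053, -0.0893, 0.209]
orientation: [0.005, 0.213, 0.977, -0.001]
ft_force: [0.9, 1.3, 1.1]
opening: 0.0719
finger_force: 0.0
```

>>> servo_tool([
  {"travel": [0, 45, 0], "rot": [0, 0, -0.13], "fingers": 72},
  {"travel": [0, 45, 0], "rot": [0, 0, -0.13], "fingers": 72},
  {"travel": [0, 45, 0], "rot": [0, 0, -0.13], "fingers": 72},
  {"travel": [0, 45, 0], "rot": [0, 0, -0.13], "fingers": 72},
  {"travel": [0, 45, 0], "rot": [0, 0, -0.13], "fingers": 72},
  {"travel": [0, 45, 0], "rot": [0, 0, -0.13], "fingers": 72},
  {"travel": [0, 20, 0], "rot": [0, 0, -0.13], "fingers": 60},
  {"travel": [0, 0, 0], "rot": [0, 0, 0], "fingers": 60},
])

```text
clock: 12.45
tcp_pos: [0.5016, 0.207, 0.2041]
orientation: [-0.0, 0.616, 0.787, 0.0]
ft_force: [-0.7, -0.8, 0.1]
opening: 0.0598
finger_force: 0.0
```

Run:
```python
from h import *
s=env.get_state(); print(s['clock'],s['tcp_pos'],s['orientation'],s['q'])
f=grab('top'); g=grab('scene')
A=cv2.resize(f['frame'][150:270,160:400],(800,400),interpolation=2); save(A,'e1.png')
im=f['frame'].astype(int)
m=((im[...,0]>130)).astype(np.uint8); n,l,st,c=cv2.connectedComponentsWithStats(m)
u,v=px(f,[.5015,-.1245,.124]); q=l[int(v),int(u)]; ys,xs=np.nonzero(l==q)
print('flat',st[q],cv2.minAreaRect(np.array([w(f,a,b,.124)[:2] for a,b in zip(xs,ys)],np.float32)))
for n in('top','scene'):
    f=load(n); im=f['frame'].astype(int); m=((im[...,0]>150)&(im[...,1]<110)&(im[...,2]<110)).astype(np.uint8)
    N,l,st,c=cv2.connectedComponentsWithStats(m)
    for k in range(1,N):
        p=px(f,[.496,.289,.09])
        if np.linalg.norm(c[k]-p)<25: print(n,st[k],c[k],p,w(f,*c[k],.108))
```

```text
12.45 [0.50162548 0.20704029 0.20409038] [-1.59595490e-04  6.16360661e-01  7.87463922e-01  2.87283991e-04] [ 2.74184385e-01  3.19904279e-01 -7.23714741e-02  1.17824585e+00
  5.97107267e-04  1.60240996e+00]
flat [334 203  29  34 628] ((0.5023840665817261, -0.12536928057670593), (0.06233152002096176, 0.09662161022424698), 70.16232299804688)
scene [270 243  11  16 121] [275.50413223 249.95867769] [276.96086303 249.82473545] [0.49516896 0.3197307  0.108     ]
```

Run:
```python
from h import *
A=cv2.cvtColor(cv2.imread('pics/top1.png'),cv2.COLOR_BGR2RGB).astype(int); f=load('top')
def blob(im,near):
    m=((im[...,0]>110)&(im[...,0]-im[...,1]>60)&(im[...,0]-im[...,2]>60)).astype(np.uint8)
    N,l,st,c=cv2.connectedComponentsWithStats(m); k=1+np.argmin(np.linalg.norm(c[1:]-near,axis=1)); return l==k,st[k],c[k]
m,st,c=blob(A,(304,317)); print(st,c); u=(c+.5)*.7-.5; print('top', w(f,*u,.108), w(f,*u,.1))
s=load('scene'); m,st,c=blob(s['frame'].astype(int),(275,250)); print(st)
for r in range(st[1],st[1]+st[3]): x=np.nonzero(m[r])[0]; print(r,x.min(),x.max(),end=' | ')
P=np.array(s['position'])
for z in(.07,.108):
  print(px(s,[.496,.289,z]),px(s,[.5,.289,z]),px(s,[.496,.293,z]))
```

```text
[296 310  15  13 156] [303.18589744 316.17948718]
top [0.49763172 0.29107113 0.108     ] [0.49815922 0.29251563 0.1       ]
[270 243  11  16 123]
243 272 276 | 244 271 279 | 245 270 280 | 246 270 280 | 247 270 280 | 248 270 280 | 249 271 280 | 250 271 280 | 251 271 280 | 252 272 280 | 253 274 280 | 254 275 279 | 255 275 279 | 256 276 279 | 257 276 279 | 258 277 277 | [276.77534444 255.9164583 ] [275.37745463 255.75468623] [276.53245428 256.66502718]
[277.13040196 244.25772341] [275.71079155 244.09994139] [276.88494746 244.97878614]
```

View pics/e1.png

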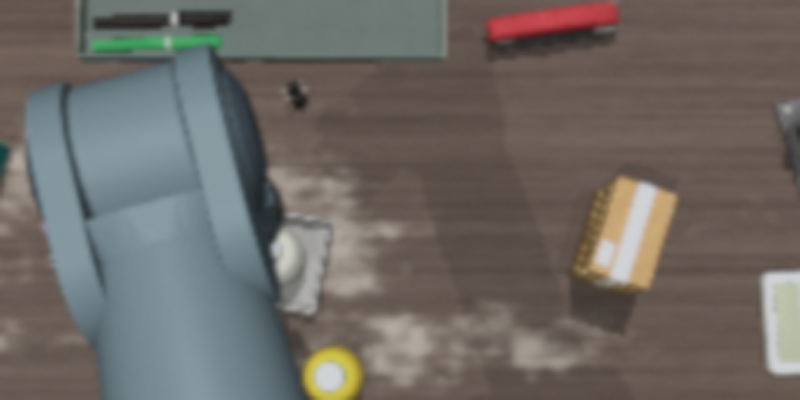

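e1 shows the finished column at (625,240), squarely aligned. Next I'm going to the glue stick at about (0.499, 0.2915).

>>> servo_tool([
  {"travel": [0, 30, 0], "rot": [0, 0, -0.13], "fingers": 60},
  {"travel": [0, 30, 0], "rot": [0, 0, -0.13], "fingers": 60},
  {"travel": [-2, 24, 0], "rot": [0, 0, -0.13], "fingers": 60},
  {"travel": [0, 0, -20], "rot": [0, 0, 0], "fingers": 60},
  {"travel": [0, 0, -20], "rot": [0, 0, 0], "fingers": 60},
  {"travel": [0, 0, 0], "rot": [0, 0, 0], "fingers": 60},
  {"travel": [0, 0, 0], "rot": [0, 0, 0], "fingers": 60},
])

```text
clock: 13.25
tcp_pos: [0.4999, 0.287, 0.1643]
orientation: [-0.0, 0.759, 0.651, -0.001]
ft_force: [0.6, -0.6, -0.1]
opening: 0.0597
finger_force: 0.0
```

>>> servo_tool([
  {"travel": [-0.5, 4.5, 0], "rot": [0, 0, 0], "fingers": 60},
  {"travel": [0, 0, -25], "rot": [0, 0, 0], "fingers": 60},
  {"travel": [0, 0, -30], "rot": [0, 0, 0], "fingers": 60},
  {"travel": [0, 0, -25], "rot": [0, 0, 0], "fingers": 60},
  {"travel": [0, 0, -17], "rot": [0, 0, 0], "fingers": 60},
  {"travel": [0, 0, 0], "rot": [0, 0, 0], "fingers": 60},
  {"travel": [0, 0, 0], "rot": [0, 0, 0], "fingers": 60},
])

```text
clock: 13.95
tcp_pos: [0.5002, 0.2931, 0.0684]
orientation: [0.0, 0.758, 0.652, 0.001]
ft_force: [0.4, -0.1, 0.2]
opening: 0.0603
finger_force: 0.0
```

>>> servo_tool([
  {"travel": [0, 0, 0], "rot": [0, 0, 0], "fingers": 20},
  {"travel": [0, 0, 0], "rot": [0, 0, 0], "fingers": 20},
  {"travel": [0, 0, 0], "rot": [0, 0, 0], "fingers": 20},
  {"travel": [0, 0, 0], "rot": [0, 0, 0], "fingers": 20},
  {"travel": [0, 0, 0], "rot": [0, 0, 0], "fingers": 20},
  {"travel": [0, 0, 0], "rot": [0, 0, 0], "fingers": 20},
], newtons=35)

```text
clock: 14.55
tcp_pos: [0.5007, 0.2934, 0.0689]
orientation: [0.001, 0.758, 0.652, 0.002]
ft_force: [-0.1, -0.2, 5.7]
opening: 0.0305
finger_force: 34.4
```

>>> servo_tool([
  {"travel": [0, 0, 10], "rot": [0, 0, 0], "fingers": 20},
  {"travel": [0, 0, 25], "rot": [0, 0, 0], "fingers": 20},
  {"travel": [0, 0, 35], "rot": [0, 0, 0], "fingers": 20},
  {"travel": [0, 0, 40], "rot": [0, 0, 0], "fingers": 20},
  {"travel": [0, 0, 40], "rot": [0, 0, 0], "fingers": 20},
  {"travel": [0, 0, 25], "rot": [0, 0, 0], "fingers": 20},
  {"travel": [0, -20, 0], "rot": [0, 0, 0], "fingers": 20},
  {"travel": [0, -40, 0], "rot": [0, 0, 0], "fingers": 20},
])

```text
clock: 15.35
tcp_pos: [0.5002, 0.2342, 0.244]
orientation: [0.0, 0.757, 0.653, 0.002]
ft_force: [1.0, -0.4, -0.8]
opening: 0.0308
finger_force: 34.6
```

>>> servo_tool([
  {"travel": [0, -45, 0], "rot": [0, 0, 0], "fingers": 20},
  {"travel": [0, -45, 0], "rot": [0, 0, 0], "fingers": 20},
  {"travel": [0, -45, 0], "rot": [0, 0, 0], "fingers": 20},
  {"travel": [0, -45, 0], "rot": [0, 0, 0], "fingers": 20},
  {"travel": [0, -45, 0], "rot": [0, 0, 0], "fingers": 20},
  {"travel": [0, -45, 0], "rot": [0, 0, 0], "fingers": 20},
  {"travel": [0, -45, 0], "rot": [0, 0, 0], "fingers": 20},
  {"travel": [0, -45, 0], "rot": [0, 0, 0], "fingers": 20},
])

```text
clock: 16.15
tcp_pos: [0.4989, -0.1289, 0.2429]
orientation: [0.0, 0.758, 0.652, 0.0]
ft_force: [1.9, 0.4, -0.6]
opening: 0.0308
finger_force: 34.6
```

>>> servo_tool([
  {"travel": [0, -45, 0], "rot": [0, 0, 0], "fingers": 20},
  {"travel": [0, -45, 0], "rot": [0, 0, 0], "fingers": 20},
  {"travel": [0, -45, 0], "rot": [0, 0, 0], "fingers": 20},
  {"travel": [0, -45, 0], "rot": [0, 0, 0], "fingers": 20},
  {"travel": [0, -35, 5], "rot": [0, 0, 0], "fingers": 20},
  {"travel": [0, -20, 5], "rot": [0, 0, 0], "fingers": 20},
  {"travel": [0, 0, 0], "rot": [0, 0, 0], "fingers": 20},
  {"travel": [0, 0, 0], "rot": [0, 0, 0], "fingers": 20},
])

```text
clock: 16.95
tcp_pos: [0.4992, -0.362, 0.2523]
orientation: [-0.0, 0.759, 0.652, 0.0]
ft_force: [0.4, 0.2, -0.7]
opening: 0.0306
finger_force: 34.6
```

Now the tilt, in 5 rows of (0.031, -0.1, 0).

>>> servo_tool([
  {"travel": [1, -3, 0], "rot": [0.031, -0.1, 0], "fingers": 20},
  {"travel": [1, -3, 0], "rot": [0.031, -0.1, 0], "fingers": 20},
  {"travel": [1, -3, 0], "rot": [0.031, -0.1, 0], "fingers": 20},
  {"travel": [2, -3, 0], "rot": [0.031, -0.1, 0], "fingers": 20},
  {"travel": [2, -3, 0], "rot": [0.031, -0.1, 0], "fingers": 20},
  {"travel": [0, 0, 0], "rot": [0, 0, 0], "fingers": 20},
  {"travel": [0, 0, 0], "rot": [0, 0, 0], "fingers": 20},
  {"travel": [0, 0, 0], "rot": [0, 0, 0], "fingers": 20},
])

```text
clock: 17.75
tcp_pos: [0.5073, -0.3762, 0.253]
orientation: [0.103, 0.732, 0.63, 0.237]
ft_force: [0.4, 0.4, 0.4]
opening: 0.0307
finger_force: 34.8
```

```bash
cat > fin.py <<'E'
from h import *
s=env.get_state(); r=R.from_quat(s['orientation'],scalar_first=True)
z=r.as_matrix()[:,2]; L=np.array([.5943,-.3502,.094]); y=.301
a=np.array([-.5*np.cos(y),-.5*np.sin(y),.8660])
print('tcp',s['tcp_pos'],'toolz',z,'want',-a,'q',s['q'].round(2))
print('delta mm',(L+.135*a-s['tcp_pos'])*1e3,'rot',R.align_vectors([-a],[z])[0].as_rotvec())
E
python3 fin.py
```

```text
tcp [ 0.50728598 -0.37623412  0.25299154] toolz [ 0.47668764  0.14821902 -0.86648717] want [ 0.47752025  0.1482377  -0.866     ] q [-0.98  0.3  -0.09  1.02  0.5   0.78]
delta mm [ 22.54878925   6.02203357 -42.0815355 ] rot [ 8.83900146e-05 -9.53696064e-04 -1.14510032e-04]
```

>>> servo_tool([
  {"travel": [6, 1.5, -11], "rot": [0, 0, 0], "fingers": 20},
  {"travel": [8, 2, -14], "rot": [0, 0, 0], "fingers": 20},
  {"travel": [6, 1.5, -11], "rot": [0, 0, 0], "fingers": 20},
  {"travel": [2.5, 1, -6], "rot": [0, 0, 0], "fingers": 20},
  {"travel": [0, 0, 0], "rot": [0, 0, 0], "fingers": 20},
  {"travel": [0, 0, 0], "rot": [0, 0, 0], "fingers": 20},
  {"travel": [0, 0, 0], "rot": [0, 0, 0], "fingers": 20},
  {"travel": [0, 0, 0], "rot": [0, 0, 0], "fingers": 20},
])

```text
clock: 18.55
tcp_pos: [0.5291, -0.3717, 0.2111]
orientation: [0.104, 0.733, 0.63, 0.237]
ft_force: [-0.3, -0.3, -1.2]
opening: 0.0308
finger_force: 34.8
```

```bash
python3 fin.py
python3 - <<'E'
from h import *
f=grab('top'); g=grab('scene')
A=cv2.resize(f['frame'][155:245,340:460],(533,400),interpolation=2)[:,:400]
A=cv2.resize(f['frame'][160:240,370:450],(400,400),interpolation=2)
B=cv2.resize(g['frame'][130:210,250:330],(400,400),interpolation=2)
save(np.hstack([A,B]),'g1.png')
L=np.array([.5943,-.3502,.094]); a=np.array([-.4775,-.1482,.866])
for t in(0,.07,.138,.174):
    p=L+t*a; print(t,((px(f,p)-[370,160]+.5)*5).round(),((px(g,p)-[250,130]+.5)*5).round()+[400,0])
E
```

```text
tcp [ 0.52908522 -0.37166053  0.21110727] toolz [ 0.47817542  0.14692799 -0.86588708] want [ 0.47752025  0.1482377  -0.866     ] q [-0.94  0.33 -0.15  0.9   0.49  0.82]
delta mm [ 0.74954615  1.4484455  -0.1972692 ] rot [0.00111749 0.00062132 0.00072255]
0 [247. 158.] [551. 206.]
0.07 [303. 199.] [594. 137.]
0.138 [364. 244.] [637.  69.]
0.174 [399. 269.] [660.  32.]
```

View pics/g1.png

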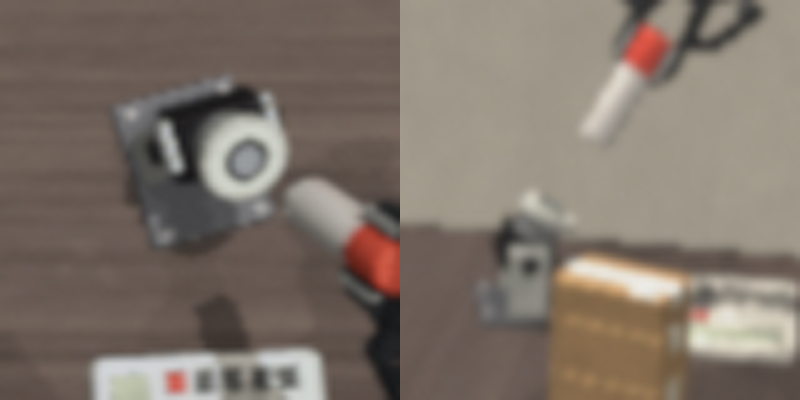

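g1 shows the stick's bottom end at (593,135) in the scene half, predicted (594,137). The lens is at (246,158) in the top half, as measured, with the stick in line with it and the column intact. I'll settle and hand in.

>>> servo_tool([
  {"travel": [0.5, 1, 0], "rot": [0, 0, 0], "fingers": 20},
  {"travel": [0, 0, 0], "rot": [0, 0, 0], "fingers": 20},
  {"travel": [0, 0, 0], "rot": [0, 0, 0], "fingers": 20},
  {"travel": [0, 0, 0], "rot": [0, 0, 0], "fingers": 20},
  {"travel": [0, 0, 0], "rot": [0, 0, 0], "fingers": 20},
  {"travel": [0, 0, 0], "rot": [0, 0, 0], "fingers": 20},
  {"travel": [0, 0, 0], "rot": [0, 0, 0], "fingers": 20},
  {"travel": [0, 0, 0], "rot": [0, 0, 0], "fingers": 20},
])

```text
clock: 19.45
tcp_pos: [0.5295, -0.3702, 0.2103]
orientation: [0.103, 0.733, 0.63, 0.237]
ft_force: [0.0, -0.7, -0.4]
opening: 0.0308
finger_force: 34.8
```

```bash
python3 -c "
from plant import env
print(env.get_state()['joint_vel']); print(env.hand_in())"
```

```text
[-9.45934256e-04 -5.04320590e-04 -2.87954102e-04  8.25855591e-06
  8.23774861e-06  3.96541226e-04]
the job is handed in; nothing more can be done
None
```

I handed the job in at about 19.5 s: the cartons are stacked base, thick, flat, and the glue stick is held still about 7 cm in front of the lens, cap away; the hand-in returned no verdict, but the last pictures matched the planned positions.

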